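# Fit the sleeve to the trimming wheel and turn its start key

### The job

Get the trimming wheel ready: slide the aluminium sleeve over the wheel's upright spindle and lower it gently, without letting it drop, until it sits flat on the wheel head, and let go of it. Then turn the red start key on the switch box clockwise (seen from above) against its spring until you feel its stop, keep it pressed firmly against the stop for a full second without straining it (about 10 N at the middle of the paddle is right, 20 N is too much), and let it spring all the way back. Leave the brass band and the little terracotta pot where they are.

Things in the scene. Friction and masses are not known exactly. Their poses are not given: they have to be found in the camera images.
- sleeve: loose plain aluminium sleeve standing upright on the table in the middle lane: outside diameter 48 mm, bore 22.6 mm, height 34 mm, 0.11 kg; origin at the centre of its underside, z up along the bore
- seat (a point): on the wheel: the point on the spindle's axis at the level of the wheel head's flat top (92 mm above the table), where the centre of the sleeve's underside must come to rest. The wheel is a fixed white housing 170 mm square with a round aluminium head of 140 mm diameter; it may stand on the left or on the right
- spindle_tip (a point): top of the wheel's steel spindle: 20 mm diameter, stands 52 mm above the wheel head, the last 10 mm tapering to 11 mm diameter; 144 mm above the table
- key_axis (a point): on the switch box (fixed grey box 110 x 110 mm, 56 mm high, on the other side from the wheel): point on the start key's vertical turning axis, 81 mm above the table
- key_pad (a point): on the red start key and turning with it: middle of its paddle, 45 mm out from the turning axis, 81 mm above the table. The key is a round hub of 38 mm diameter with one upright flat paddle reaching out radially to 62 mm from the axis; the paddle is 12 mm thick and spans 65 to 93 mm above the table (hub top 95 mm). It can be pushed on its flat side or pinched from above
- start_key (a joint): angle of the start key's hub in rad: 0 at rest, grows as it is turned clockwise seen from above; a weak spring (about 2.5 N at the middle of the paddle) returns it to 0. Its stop lies somewhere between about 0.9 and 1.3 rad, differently each time, and has to be felt
- band: bystander: loose brass ring, 52 mm diameter, 20 mm high, bore too small for the spindle; origin at the centre of its underside
- pinchpot: bystander: small loose terracotta pot, 54 mm diameter, 36 mm high; origin at the centre of its underside
- paddle_give (a joint): how far the paddle has given on its stiff cushion spring relative to the hub, in rad: 0 when free, positive when pushed clockwise; 10 N at the middle of the paddle makes about 0.045 rad, so at the stop the paddle stands at start_key + paddle_give
Things that resemble listed ones, but are neither listed nor needed, are in the scene too. What is shaped like the part that bears key_axis but blue or green is not meant.

How it is judged (in metres and radians):
On the way, in this order (a step that is already met when the one before it is completed fails the run):
1. the sleeve sits flat on the wheel head around the spindle (within 4 mm) and has been let go (horizontal distance between sleeve and seat below 0.004 m and distance between sleeve and seat below 0.005 m and angle between sleeve's own z axis and vertical below 0.06 rad and contact force between the fingers and sleeve below 0.1 N), for 0.2 s.
2. the start key is pressed against its stop: it carries more than 0.25 N m (5.6 N at the middle of the paddle), for half a second (value of joint start_key above 0.85 rad and value of joint paddle_give above 0.025 rad), for 0.5 s.
3. the start key has sprung back to rest (value of joint start_key below 0.06 rad), for 0.2 s.
At the end, for the whole second after the job is handed in: the sleeve rests on the wheel head around the spindle, its underside centre within 4 mm sideways and 5 mm in all of the seat point and tilted less than 0.06 rad, still; the start key is back within 0.06 rad of rest (horizontal distance between sleeve and seat below 0.004 m and distance between sleeve and seat below 0.005 m and angle between sleeve's own z axis and vertical below 0.06 rad and linear speed of sleeve below 0.02 m/s and value of joint start_key below 0.06 rad); the robot touches nothing.
It fails at once if the start key is strained: it carries more than 1.15 N m (25 N at the middle of the paddle) (value of joint paddle_give above 0.115 rad or value of joint paddle_give below -0.115 rad).
It fails at once if the sleeve is dropped down the spindle (falls untouched faster than 0.4 m/s) (horizontal distance between sleeve and seat below 0.012 m and linear speed of sleeve above 0.4 m/s and contact force between the fingers and sleeve below 0.1 N).
It fails at once if the brass band or the terracotta pot is shifted by more than 30 mm (distance of any of band, pinchpot from where it was at the start of the episode above 0.03 m).
It also fails if it takes over 72 s, if anything falls off the work surface, if the arm or the gripper's body presses on something with over 40 N, if the wrist force passes 120 N, or if a joint passes its speed limit or range.

### The arm

A 6-joint arm with a two-finger parallel gripper is mounted at the origin on the work surface. World frame = base frame: x ahead of the robot, y to its left, z up, the work surface at z = 0. Lengths are in m, angles in degrees, forces in N, time in s.
With the tool pointing down it reaches from about 0.4 to 0.825 m from the base axis. Payload 7 kg.
Tool frame: the origin (TCP) lies at the centre of the arm's flange, where the gripper is bolted on; the fingertips stand 178 mm ahead of it and the grasp point (between the pads) lies 159 mm ahead of it; z points along the fingers, y is the line along which they close (so a half turn about z gives the same grasp; the last joint's range is limited). The gripper opens to 88 mm and grips with 3 to 60 N. Pads are 19 mm wide; open, the fingers measure 130 mm over their backs; the gripper's body (78 mm by 193 mm) begins 47 mm behind the grasp point.
Start: joints at [-58.379, 20.546, 0.682, 0, -70.136, -16.507], TCP at [0.176, -0.652, 0.405] pointing down, gripper open.
Joint ranges: [-176.03, 176.03], [-82.01, 121.73], [-58.28, 71.71], [-173.87, 95.51], [-174.79, -0.11], [-173.66, 173.66]. Speed limits (degrees/s): [136.94, 136.94, 172.46, 180, 180, 180].

### API

Orientations are given as [roll, pitch, yaw] about the fixed x, y, z axes, in that order (R = Rz(yaw) Ry(pitch) Rx(roll)).
In Python, from plant import telemetry, snapshot, workorder, nets gives the robot as it stands.
- The arm moves only by the shell command python3 -m creep 'ROWS'. ROWS is JSON, a list that holds one entry, the list of rows, each a list of 5 numbers: the shift along the tool's x, y, z normalised to -1 to 1, where 1 is 0.2 m, then the turn about the tool's z normalised to -1 to 1, where 1 is pi/2 rad, then the opening, from 0 (shut) to 1 (fully open). In form: [[[x, y, z, spin, hand], ...]]. A call has 1 to 8 rows; each row shifts and turns the commanded pose from where the row before left it, along the tool's axes as they then stand; what a row does not reach is not made up. A row lasts 1/12 s, in which the tool goes at most 41.7 mm and 7.16 degrees, less where a joint would pass 70% of its speed; a pose out of reach is approached as far as the arm can. A call with a number of a shift or a turn outside -1 to 1 is refused whole. A call with a gripper value outside its range is refused whole. The fingers move at their own pace and stop on an object; the grip force is fixed at half the most. Time passes only in rows, so rows that do not move let the fingers close. It gives the time, the measured TCP pose, the force, the opening and the grip force at its end, in the units of the state.
- telemetry.get_obs(): the state, without advancing time (a new reading comes with each control period).
- snapshot(name): name is "side" or "top" or "wrist"; returns a dict with "frame" (400x640x3 uint8, red, green, blue), "fx", "fy", "cx", "cy" (pixels), "k1" (the pictures are not rectified: a ray, as slopes to the right and down, at radius r is drawn at 1 + k1 r^2 times it, then the intrinsics apply), "rvec" (rotation vector, rad) and "tvec" (3), from world to camera coordinates, as OpenCV has them; the wrist camera has in their place "mount" (4x4, takes a point from camera to tool coordinates, whose origin is the TCP and whose axes are the flange's). Camera axes: x right, y down, z forward; pixel columns grow to the right and rows downward; lengths in m; the calibration is good to about 2 mm. A picture is of the moment at which its call begins: read the wrist's pose just before it. There is no depth.
- workorder.close_job(): hands the job in; it is judged then, once.
Trained networks look in a picture, given as the dict that the camera call returned (one of the last four; its "shot" number tells which), for a name from the list of things; names that differ only in an ending like _2 or _b are one class to them, and where a whole thing is asked for, a point or a joint stands for the part that bears it (a point fixed in the world has none). Each returns a list of dicts, best first, with "confidence" (0 to 1); they miss things now and then, are a little off and sometimes report something else, mostly with a low value. They report only what shows in the picture. A call takes as long as a camera call. They do not tell look-alikes from the thing itself.
- nets.find_in(picture, query): "uv" ([column, row] in pixels, amid what is visible of it).
- nets.masks_of(picture, query): "region" (400x640 bool, what is visible of it) and "uv" ([column, row] in pixels, amid what is visible of it).
- nets.landmark_of(picture, query): "uv" ([column, row] in pixels: a listed point, or the origin of a listed thing).
The state is a dict: "clock": time; "joint_pos": joint angles; "qvel": joint speeds; "tau": joint torques, N m; "tool_pos": TCP position; "orientation": TCP orientation; "force": force on the tool from outside, world axes, zero at the start; "moment": the same for the moment, N m; "opening": finger opening in m; "gripper_force": force on a finger pad.
Only numpy, scipy, OpenCV 4.12 (cv2) and the standard library are available. Lean on these libraries where they do the work, as an engineer would, in place of code of your own. Each camera call takes 0.05 s, during which the arm holds its last target. There are 200 camera calls.

## Working session

There is one attempt and no reset: what is moved stays moved. The work goes in short steps, Python scripts to look and compute and a shell command to move; the robot and the scene stay as the last step left them, time stands still between calls to the robot, and variables do not carry over. Pictures are saved under pics/ and viewed, at most 12 in all, crops included, and the job is handed in when it is done.

```bash
mkdir -p pics; ls
python3 - <<'E'
from plant import telemetry, snapshot, nets
import cv2,numpy as np
print(telemetry.get_obs())
for n in("top","side"):
    p=snapshot(n); cv2.imwrite(f"pics/{n}0.png",p["frame"][:,:,::-1])
    print(n,{k:v for k,v in p.items() if k!="frame"})
    for q in("sleeve","seat","spindle_tip","key_axis","key_pad","band","pinchpot"):
        print(q,[(np.round(r["uv"],1).tolist(),round(r["confidence"],2)) for r in nets.landmark_of(p,q)][:4])
E
```

```text
pics
{'clock': 0.0, 'joint_pos': array([-5.83794082e+01,  2.05932997e+01,  6.32224493e-01, -1.96546099e-02,
       -7.01371654e+01, -1.65062090e+01]), 'qvel': array([-0.00121855,  0.00512191, -0.08617386, -0.02849925, -0.00835376,
        0.04141754]), 'tau': array([ 7.59967352e-04, -5.82717168e+01,  2.93048912e+01,  6.99686229e+00,
        6.63730607e-03, -1.76099911e-04]), 'tool_pos': array([ 0.17593937, -0.65145883,  0.40369109]), 'orientation': array([ 1.79900558e+02, -1.01998203e-02, -1.64892302e+02]), 'force': array([-0.21448076,  0.65658605,  1.14385048]), 'moment': array([ 0.00473753, -0.00952363, -0.00137022]), 'gripper_force': 0.0, 'opening': 0.08769638668323025}
top {'fx': 373.0630773308775, 'fy': 373.0630773308775, 'cx': 321.6005925658557, 'cy': 200.8053973471935, 'k1': 0.021964301417382974, 'rvec': array([ 2.18162565, -2.17787056,  0.02098582]), 'tvec': array([0.05050022, 0.51029839, 0.82505684]), 'shot': 1}
sleeve [([344.5, 224.5], 0.71)]
seat [([464.4, 160.1], 0.59)]
spindle_tip [([476.2, 153.1], 0.92)]
key_axis [([192.3, 244.5], 0.97), ([231.3, 161.8], 0.84), ([285.3, 271.9], 0.62)]
key_pad [([239.4, 184.6], 0.73), ([201.4, 266.4], 0.66), ([288.9, 291.5], 0.58)]
band [([346.6, 183.0], 0.93)]
pinchpot [([234.4, 159.4], 0.62), ([353.5, 123.8], 0.58), ([346.0, 184.5], 0.56)]
side {'fx': 432.29021914388596, 'fy': 432.29021914388596, 'cx': 322.06600356471154, 'cy': 199.19314912994193, 'k1': -0.07644920235531256, 'rvec': array([ 0.44716975, -2.70299822,  1.24114755]), 'tvec': array([0.507198  , 0.17033802, 1.04057295]), 'shot': 2}
sleeve [([351.4, 226.6], 0.89)]
seat [([332.3, 147.0], 0.77)]
spindle_tip [([333.9, 126.6], 0.85)]
key_axis [([376.8, 246.5], 0.95), ([263.8, 256.2], 0.88), ([328.2, 305.0], 0.78)]
key_pad [([395.9, 248.8], 0.79), ([328.9, 126.8], 0.63), ([287.1, 255.2], 0.54), ([347.5, 303.1], 0.54)]
band [([316.5, 219.1], 0.79)]
pinchpot [([274.5, 207.7], 0.82)]
```

View pics/top0.png

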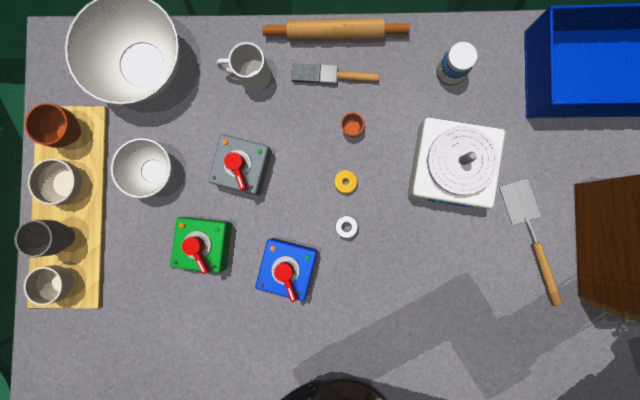

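View pics/side0.png

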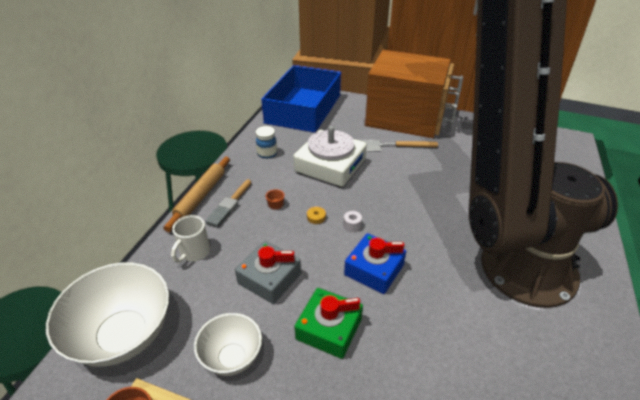

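```bash
cat > h.py <<'E'
import numpy as np,cv2
from scipy.spatial.transform import Rotation as Ro
from scipy.optimize import least_squares
def pose(p,o=None):
    "world->camera R,t"
    if "rvec" in p: return Ro.from_rotvec(p["rvec"]).as_matrix(),np.array(p["tvec"])
    T=np.eye(4);T[:3,:3]=Ro.from_euler("xyz",o["orientation"],degrees=True).as_matrix();T[:3,3]=o["tool_pos"]
    M=np.linalg.inv(T@np.array(p["mount"]));return M[:3,:3],M[:3,3]
def K(p):return np.array([[p["fx"],0,p["cx"]],[0,p["fy"],p["cy"]],[0,0,1]])
def D(p):return np.array([p["k1"],0,0,0,0])
def proj(p,X,o=None):
    R,t=pose(p,o);return cv2.projectPoints(np.atleast_2d(X).astype(float),cv2.Rodrigues(R)[0],t,K(p),D(p))[0][:,0]
def atz(p,uv,z,o=None):
    R,t=pose(p,o);s=cv2.undistortPoints(np.array([[uv]],float),K(p),D(p))[0,0]
    d=R.T@[s[0],s[1],1];c=-R.T@t;return c+d*(z-c[2])/d[2]
E
python3 - <<'E'
from h import *
top=dict(fx=373.063,fy=373.063,cx=321.6006,cy=200.8054,k1=.021964,rvec=np.array([2.18162565,-2.17787056,.02098582]),tvec=np.array([.05050022,.51029839,.82505684]))
side=dict(fx=432.29,fy=432.29,cx=322.066,cy=199.193,k1=-.076449,rvec=np.array([.44716975,-2.70299822,1.24114755]),tvec=np.array([.507198,.17033802,1.04057295]))
for n,z,a,b in(("sleeve",0,(344.5,224.5),(351.4,226.6)),("seat",.092,(464.4,160.1),(332.3,147)),("tip",.144,(476.2,153.1),(333.9,126.6)),
 ("k1",.081,(192.3,244.5),(376.8,246.5)),("p1",.081,(201.4,266.4),(395.9,248.8)),("k2",.081,(231.3,161.8),(263.8,256.2)),("p2",.081,(239.4,184.6),(287.1,255.2)),("k3",.081,(285.3,271.9),(328.2,305)),("p3",.081,(288.9,291.5),(347.5,303.1)),("band",0,(346.6,183),(316.5,219.1))):
    print(n,atz(top,a,z).round(4),atz(side,b,z).round(4))
E
```

```text
sleeve [ 4.57e-01 -4.00e-04  0.00e+00] [ 0.4538 -0.0025  0.    ]
seat [ 0.5887 -0.2393  0.092 ] [ 0.577  -0.2156  0.092 ]
tip [ 0.5936 -0.2432  0.144 ] [ 0.5823 -0.2447  0.144 ]
k1 [0.4158 0.3172 0.081 ] [0.3619 0.1227 0.081 ]
p1 [0.3709 0.2972 0.081 ] [0.3189 0.1157 0.081 ]
k2 [0.5883 0.2385 0.081 ] [0.5942 0.2333 0.081 ]
p2 [0.5405 0.2208 0.081 ] [0.5461 0.2135 0.081 ]
k3 [0.3606 0.1234 0.081 ] [0.4173 0.311  0.081 ]
p3 [0.3209 0.1157 0.081 ] [0.3818 0.2941 0.081 ]
band [ 0.5517 -0.0053  0.    ] [5.515e-01 1.000e-04 0.000e+00]
```

Top view: the grey switch box (key at about 233,162) is on the left, the wheel (spindle at 470,156) on the right, the sleeve at (346,226), band (345,181) and pot (352,124). The blue and green boxes are decoys. I'll move over the wheel first.

```bash
python3 -m creep '[[[-0.18,0.103,0,0,1],[-0.18,0.103,0,0,1],[-0.18,0.103,0,0,1],[-0.18,0.103,0,0,1],[-0.18,0.103,0,0,1],[-0.18,0.103,0,0,1],[-0.18,0.103,0,0,1],[-0.18,0.103,0,0,1]]]'
python3 -m creep '[[[-0.18,0.103,0,0,1],[-0.18,0.103,0,0,1],[-0.18,0.103,0,0,1],[0,0,0,0.076,1],[0,0,0,0.076,1],[0,0,0,0.016,1],[0,0,0,0,1],[0,0,0,0,1]]]'
cat > look.py <<'E'
import sys
from h import *
from plant import telemetry, snapshot, nets
o=telemetry.get_obs();p=snapshot("wrist");cv2.imwrite("pics/"+sys.argv[1]+".png",p["frame"][:,:,::-1])
print(o["clock"],o["tool_pos"].round(4),o["orientation"].round(2),o["force"].round(2),o["joint_pos"].round(1))
Z=dict(sleeve=0,seat=.092,spindle_tip=.144,key_axis=.081,key_pad=.081)
for q in sys.argv[2:]:
    for r in nets.landmark_of(p,q)[:3]: print(q,np.round(r["uv"],1),round(r["confidence"],2),atz(p,r["uv"],Z[q],o).round(4))
    if q!="seat":
        for r in nets.masks_of(p,q)[:2]: print("mask",q,np.round(r["uv"],1),r["region"].sum(),round(r["confidence"],2))
E
python3 look.py w1 seat spindle_tip sleeve; python3 -c "
from plant import snapshot;p=snapshot('wrist');print(p['mount'],p['fx'],p['k1'])"
```

```text
clock: 1.47
tool_pos: [0.4121, -0.4158, 0.4051]
orientation: [-180.0, 0.0, -164.9]
force: [1.7, -1.1, 0.1]
opening: 0.0874
gripper_force: 0.0
clock: 2.13
tool_pos: [0.4992, -0.3295, 0.4047]
orientation: [-180.0, 0.0, -179.9]
force: [-0.1, 0.7, -0.3]
opening: 0.0878
gripper_force: 0.0
2.1333 [ 0.4992 -0.3295  0.4047] [-1.8000e+02  1.0000e-02 -1.7991e+02] [-0.07  0.75 -0.3 ] [-14.7  13.4  -9.4   0.  -67.2 -75.2]
seat [396.7 269.6] 0.94 [ 0.5941 -0.2384  0.092 ]
spindle_tip [411.7 296. ] 0.72 [ 0.5913 -0.2376  0.144 ]
mask spindle_tip [382.6 225.5] 13235 0.84
sleeve [569.5 136.8] 0.95 [ 0.4557 -0.0037  0.    ]
mask sleeve [582.5 138.6] 2025 0.78
[[-8.11093895e-04 -9.50901289e-01 -3.09493263e-01  8.37269893e-02]
 [ 9.99999323e-01 -1.02947504e-03  5.42292258e-04  5.56839797e-04]
 [-8.34281998e-04 -3.09492614e-01  9.50901481e-01  1.95870002e-02]
 [ 0.00000000e+00  0.00000000e+00  0.00000000e+00  1.00000000e+00]] 295.6146348736125 -0.003971449313928904
```

View pics/w1.png

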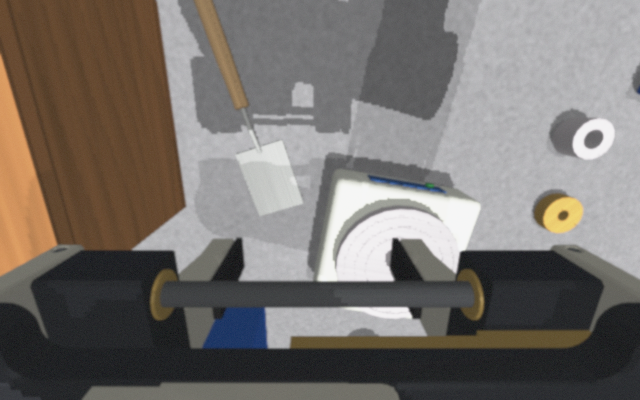

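The spindle is hidden by the finger; the sleeve shows at (593,138). I'll view both from further out (+x).

```bash
python3 -m creep '[[[-0.16,0.09,0,0,1],[-0.16,0.09,0,0,1],[-0.16,0.09,0,0,1],[-0.16,0.09,0,0,1],[-0.16,0.09,0,0,1],[0,0,0,0,1],[0,0,0,0,1]]]'; python3 look.py w2 seat spindle_tip
python3 -m creep '[[[0.1,0.18,0,0,1],[0.1,0.18,0,0,1],[0.1,0.18,0,0,1],[0.1,0.18,0,0,1],[0.1,0.18,0,0,1],[0.1,0.18,0,0,1],[0,0.1,0,0,1],[0,0,0,0,1]]]';python3 -m creep '[[[0,0,0.1,0,1],[0,0,0,0,1]]]'; python3 look.py w3 sleeve key_axis key_pad
python3 -c "
import cv2,numpy as np
cv2.imwrite('pics/w23.png',np.vstack([cv2.imread('pics/w2.png')[:290],cv2.imread('pics/w3.png')[:290]]))"
```

```text
clock: 3.07
tool_pos: [0.6607, -0.2383, 0.4032]
orientation: [180.0, -0.1, -179.9]
force: [-0.4, -0.1, 0.3]
opening: 0.0879
gripper_force: 0.0
3.0667 [ 0.6607 -0.2383  0.4032] [ 1.7999e+02 -1.0000e-01 -1.7988e+02] [-0.37 -0.13  0.26] [ -4.   23.2   4.5  -0.  -71.4 -85.9]
seat [316.8 124.2] 0.73 [ 0.5954 -0.2376  0.092 ]
spindle_tip [316.9 121.5] 0.64 [ 0.59   -0.2376  0.144 ]
clock: 3.93
tool_pos: [0.5377, -0.0016, 0.4061]
orientation: [179.9, 0.2, -179.9]
force: [0.2, -0.4, 0.3]
opening: 0.0876
gripper_force: 0.0
clock: 4.1
tool_pos: [0.5378, -0.0042, 0.3828]
orientation: [180.0, -0.1, 180.0]
force: [-1.2, 0.1, -0.9]
opening: 0.0876
gripper_force: 0.0
4.1 [ 0.5378 -0.0042  0.3828] [ 1.7998e+02 -1.4000e-01  1.7997e+02] [-1.23  0.13 -0.89] [ 2.040e+01  8.600e+00 -1.840e+01 -1.000e-01 -6.310e+01 -1.104e+02]
sleeve [308.5 273.5] 0.59 [ 0.6804 -0.015   0.    ]
sleeve [313.9 106.8] 0.57 [ 0.4569 -0.0065  0.    ]
mask sleeve [317.8 189.7] 1474 0.38
key_axis [540.3 242.6] 0.71 [0.5933 0.2329 0.081 ]
mask key_axis [596.5  65.4] 9996 0.91
mask key_axis [453.1  35. ] 9043 0.81
key_pad [531.5 202.5] 0.85 [0.5486 0.2135 0.081 ]
mask key_pad [534.8 205.6] 1120 0.7
```

View pics/w23.png

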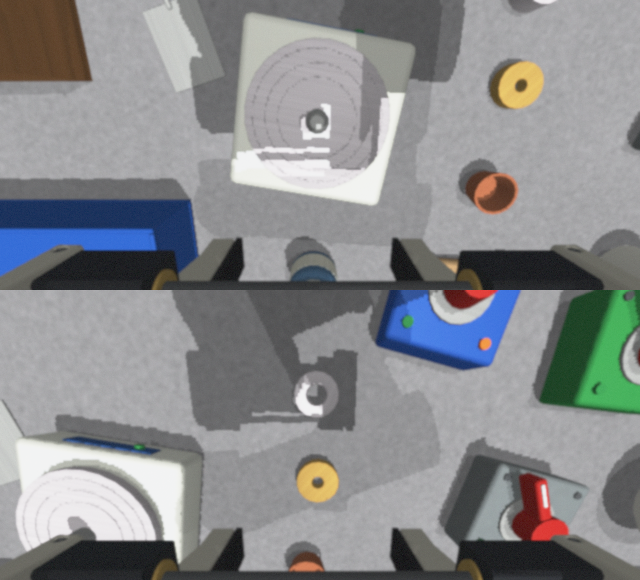

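```bash
cat > ov.py <<'E'
from h import *
from plant import snapshot
mt=snapshot("wrist")
a=np.linspace(0,2*np.pi,60)
def circ(c,r,z): return np.c_[c[0]+r*np.cos(a),c[1]+r*np.sin(a),0*a+z]
def ov(img,p,o,cs,box,s):
    x0,y0,x1,y1=box;im=cv2.resize(img[y0:y1,x0:x1],None,fx=s,fy=s,interpolation=cv2.INTER_CUBIC)
    for c,r,z,col in cs:
        q=(proj(p,circ(c,r,z),o)-[x0,y0]+.5)*s
        cv2.polylines(im,[q.astype(int)],True,col,1)
    return im
E
python3 - <<'E'
from ov import *
w2=cv2.imread("pics/w2.png");w3=cv2.imread("pics/w3.png")
o2=dict(tool_pos=[.6607,-.2383,.4032],orientation=[179.99,-.1,-179.88])
o3=dict(tool_pos=[.5378,-.0042,.3828],orientation=[179.98,-.14,179.97])
c=(.5915,-.2385);s=(.457,-.004)
A=ov(w2,mt,o2,[(c,.07,.092,(0,0,255)),(c,.01,.092,(0,255,0)),(c,.0055,.144,(255,0,255))],(235,20,405,200),2.2)
A=cv2.resize(A,(400,424))
B=ov(w3,mt,o3,[(s,.024,.034,(0,0,255)),(s,.0113,.034,(0,255,0)),(s,.024,0,(255,0,0))],(282,70,352,144),5.7)
B=cv2.resize(B,(399,424));cv2.imwrite("pics/ov1.png",np.hstack([A,B]))
E
```

```text
(no output)
```

View pics/ov1.png

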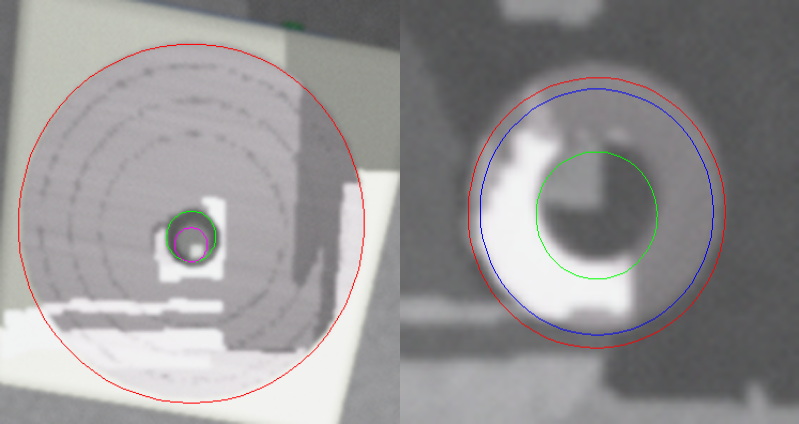

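Wheel overlay fits (0.5915, -0.2385). The sleeve's rim lies about 3 px above the overlay, so the sleeve is near (0.454, -0.004). I'll approach it now.

```bash
python3 -m creep '[[[0.14,0,0.1,0,1],[0.14,0,0.1,0,1],[0.14,0,0.1,0,1],[0,0,0.1,0,1],[0,0,0,0,1],[0,0,0,0,1]]]'; python3 look.py w4 sleeve
```

```text
clock: 5.0
tool_pos: [0.4556, -0.0036, 0.305]
orientation: [-180.0, -0.0, -180.0]
force: [0.2, 0.3, 0.3]
opening: 0.0881
gripper_force: 0.0
5.0 [ 0.4556 -0.0036  0.305 ] [-1.7996e+02 -2.0000e-02 -1.7997e+02] [0.24 0.27 0.28] [  24.5    5.2  -34.1    0.   -50.8 -114.5]
sleeve [315.2 187.4] 0.71 [ 0.4517 -0.0046  0.    ]
mask sleeve [315.8 201.8] 2229 0.65
```

Run:
```python
from ov import *
o=dict(tool_pos=[.4556,-.0036,.305],orientation=[-179.96,-.02,-179.97])
s=(.4535,-.004);w=cv2.imread("pics/w4.png")
B=ov(w,mt,o,[(s,.024,.034,(0,0,255)),(s,.0113,.034,(0,255,0)),(s,.024,0,(255,0,0))],(235,140,395,260),5)
cv2.imwrite("pics/ov2.png",B)
```

```text
(no output)
```

View pics/ov2.png

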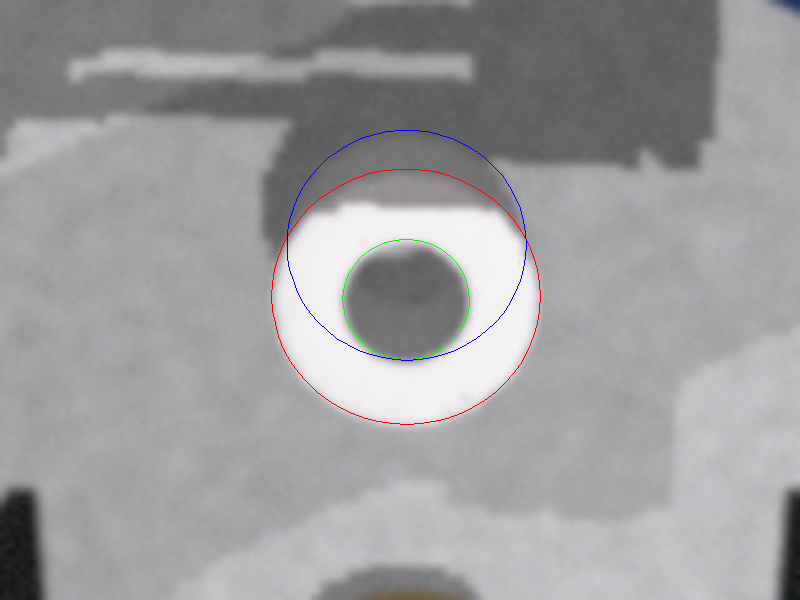

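The overlay matches: sleeve at (0.4535, -0.004). Descend and grip.

```bash
python3 -m creep '[[[0.01,0,0.15,0,1],[0,0,0.15,0,1],[0,0,0.13,0,1],[0,0,0.1,0,1],[0,0,0.08,0,1],[0,0,0,0,1],[0,0,0,0,1]]]'; python3 -m creep '[[[0,0,0,0,0],[0,0,0,0,0],[0,0,0,0,0],[0,0,0,0,0],[0,0,0,0,0],[0,0,0,0,0],[0,0,0,0,0],[0,0,0,0,0]]]'
```

```text
clock: 5.78
tool_pos: [0.4538, -0.0035, 0.1826]
orientation: [-180.0, -0.1, 180.0]
force: [-0.2, -0.3, 0.3]
opening: 0.0876
gripper_force: 0.0
clock: 6.45
tool_pos: [0.4533, -0.0036, 0.1829]
orientation: [180.0, 0.0, -180.0]
force: [-1.9, 0.8, 4.7]
opening: 0.048
gripper_force: 30.0
```

```bash
python3 -m creep '[[[0,0,-0.1,0,0],[0,0,-0.16,0,0],[0,0,-0.16,0,0],[0,0,-0.16,0,0],[0,0,-0.16,0,0],[0,0,-0.12,0,0],[0,0,0,0,0],[0,0,0,0,0]]]'; python3 -m creep '[[[-0.08,-0.14,0,0,0],[-0.09,-0.15,0,0,0],[-0.09,-0.15,0,0,0],[-0.09,-0.15,0,0,0],[-0.09,-0.15,0,0,0],[-0.09,-0.15,0,0,0],[-0.09,-0.15,0,0,0],[-0.07,-0.135,0,0,0]]]';python3 -m creep '[[[0,0,0,0,0],[0,0,0,0,0],[0,0,0,0,0]]]'; python3 look.py w5 spindle_tip
python3 - <<'E'
from ov import *
from plant import telemetry
o=telemetry.get_obs();t=o["tool_pos"];s=t[:2];zb=t[2]-.183;c=(.5915,-.2385)
w=cv2.imread("pics/w5.png")
B=ov(w,mt,o,[(s,.024,zb+.034,(0,0,255)),(s,.0113,zb+.034,(0,255,0)),(s,.0113,zb,(255,255,0)),(c,.07,.092,(255,0,0)),(c,.01,.092,(255,0,255)),(c,.0055,.144,(0,255,255))],(200,110,440,290),3.3)
cv2.imwrite("pics/ov3.png",B)
E
```

```text
clock: 7.12
tool_pos: [0.4532, -0.0035, 0.3557]
orientation: [179.9, 0.2, 180.0]
force: [-1.0, -0.6, -1.1]
opening: 0.0477
gripper_force: 30.0
clock: 7.78
tool_pos: [0.5919, -0.2405, 0.3519]
orientation: [180.0, -0.2, 180.0]
force: [-0.4, 0.1, -1.2]
opening: 0.0477
gripper_force: 30.0
clock: 8.03
tool_pos: [0.5907, -0.2387, 0.3524]
orientation: [179.9, -0.2, 179.9]
force: [-0.1, 1.1, -1.3]
opening: 0.0479
gripper_force: 30.0
8.0333 [ 0.5907 -0.2387  0.3524] [179.95  -0.2  179.94] [-0.14  1.12 -1.32] [ -4.5  19.2  -8.4  -0.  -62.6 -85.6]
mask spindle_tip [314.8 166.3] 24210 0.93
```

View pics/ov3.png

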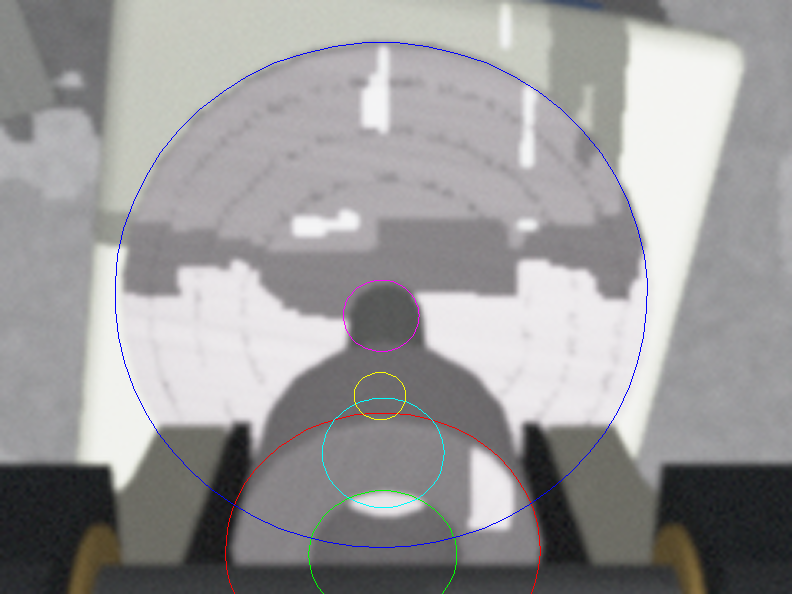

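Head and sleeve overlays fit to about 1 mm (spindle base at ~386,316 in the crop vs 381 drawn). Small correction, then lower, watching the force.

```bash
python3 -m creep '[[[-0.004,0.005,0.06,0,0],[0,0,0.06,0,0],[0,0,0.03,0,0],[0,0,0.02,0,0],[0,0,0.02,0,0],[0,0,0,0,0]]]'
```

```text
clock: 8.73
tool_pos: [0.5914, -0.2377, 0.3153]
orientation: [180.0, -0.2, 180.0]
force: [-2.1, -1.2, -2.6]
opening: 0.0478
gripper_force: 30.0
```

```bash
python3 -m creep '[[[0,0,0.02,0,0],[0,0,0.02,0,0],[0,0,0.02,0,0],[0,0,0,0,0]]]'; python3 -c "
from plant import telemetry as t;o=t.get_obs();print(o['force'],o['moment'],o['tool_pos'])"
```

```text
clock: 9.07
tool_pos: [0.5913, -0.2379, 0.3039]
orientation: [180.0, -0.1, 180.0]
force: [-3.6, -2.2, -3.4]
opening: 0.0478
gripper_force: 30.0
[-3.56420597 -2.24272573 -3.44293774] [-0.94059501  1.45231619 -0.00928893] [ 0.59127773 -0.2379125   0.30393709]
```

```bash
python3 -m creep '[[[0.004,-0.003,0.02,0,0],[0,0,0.03,0,0],[0,0,0.03,0,0],[0,0,0.02,0,0],[0,0,0.01,0,0],[0,0,0.01,0,0],[0,0,0,0,0],[0,0,0,0,0]]]'; python3 -c "
from plant import telemetry as t;o=t.get_obs();print(o['force'],o['moment'],o['tool_pos'])"
```

```text
clock: 9.73
tool_pos: [0.591, -0.2382, 0.2801]
orientation: [180.0, -0.0, 180.0]
force: [-3.9, -1.1, -2.7]
opening: 0.0478
gripper_force: 30.0
[-3.86218785 -1.11725474 -2.70929428] [-0.29375378  1.4019668  -0.01375187] [ 0.59104796 -0.23820344  0.28013689]
```

Down to about 5 mm above the seat; feel for contact.

```bash
python3 -m creep '[[[0.003,0,0.01,0,0],[0,0,0.005,0,0],[0,0,0.005,0,0],[0,0,0,0,0],[0,0,0,0,0]]]';python3 -m creep '[[[0,0,0.005,0,0],[0,0,0,0,0],[0,0,0,0,0]]]'
```

```text
clock: 10.15
tool_pos: [0.5908, -0.2382, 0.2767]
orientation: [-180.0, 0.0, 180.0]
force: [-2.7, 0.1, 0.1]
opening: 0.0478
gripper_force: 30.0
clock: 10.4
tool_pos: [0.5908, -0.2382, 0.2757]
orientation: [-180.0, 0.0, 180.0]
force: [-2.1, 0.8, -0.2]
opening: 0.0479
gripper_force: 30.0
```

```bash
python3 -m creep '[[[0,0,0.005,0,0],[0,0,0,0,0],[0,0,0,0,0]]]';python3 -m creep '[[[0,0,0.005,0,0],[0,0,0,0,0],[0,0,0,0,0]]]'
```

```text
clock: 10.65
tool_pos: [0.5907, -0.2382, 0.275]
orientation: [-180.0, 0.0, -180.0]
force: [-3.3, 0.4, 3.1]
opening: 0.0475
gripper_force: 30.0
clock: 10.9
tool_pos: [0.5907, -0.2382, 0.275]
orientation: [-180.0, 0.1, -180.0]
force: [-5.8, 3.3, 10.6]
opening: 0.048
gripper_force: 30.0
```

Seated with contact at 0.275, as predicted. Open, wait, and withdraw.

```bash
python3 -m creep '[[[0,0,-0.003,0,1],[0,0,0,0,1],[0,0,0,0,1],[0,0,0,0,1],[0,0,0,0,1],[0,0,0,0,1],[0,0,0,0,1]]]'; python3 -m creep '[[[0,0,-0.05,0,1],[0,0,-0.1,0,1],[0,0,-0.15,0,1],[0,0,-0.18,0,1],[-0.1,0,-0.18,0,1],[-0.16,0,0,0,1],[-0.1,0,0,0,1],[0,0,0,0,1]]]'; python3 look.py w6 sleeve
python3 - <<'E'
from ov import *
from plant import telemetry
o=telemetry.get_obs();c=(.5915,-.238)
w=cv2.imread("pics/w6.png")
B=ov(w,mt,o,[(c,.024,.126,(0,0,255)),(c,.024,.092,(255,0,0)),(c,.07,.092,(255,0,0)),(c,.0055,.144,(0,255,0))],(220,40,420,190),4)
cv2.imwrite("pics/ov4.png",B)
E
```

```text
clock: 11.48
tool_pos: [0.5907, -0.2382, 0.2741]
orientation: [-180.0, -0.0, 180.0]
force: [-0.1, 0.2, 0.7]
opening: 0.0855
gripper_force: 0.0
clock: 12.15
tool_pos: [0.6653, -0.238, 0.407]
orientation: [-180.0, 0.1, -180.0]
force: [-0.5, -0.2, -1.7]
opening: 0.0875
gripper_force: 0.0
12.15 [ 0.6653 -0.238   0.407 ] [-1.7998e+02  1.1000e-01 -1.7997e+02] [-0.54 -0.16 -1.69] [ -3.9  23.4   5.3   0.  -71.8 -86. ]
sleeve [315.9 114.4] 0.91 [ 0.5955 -0.2384  0.    ]
mask sleeve [320.8 126.7] 2036 0.62
```

View pics/ov4.png

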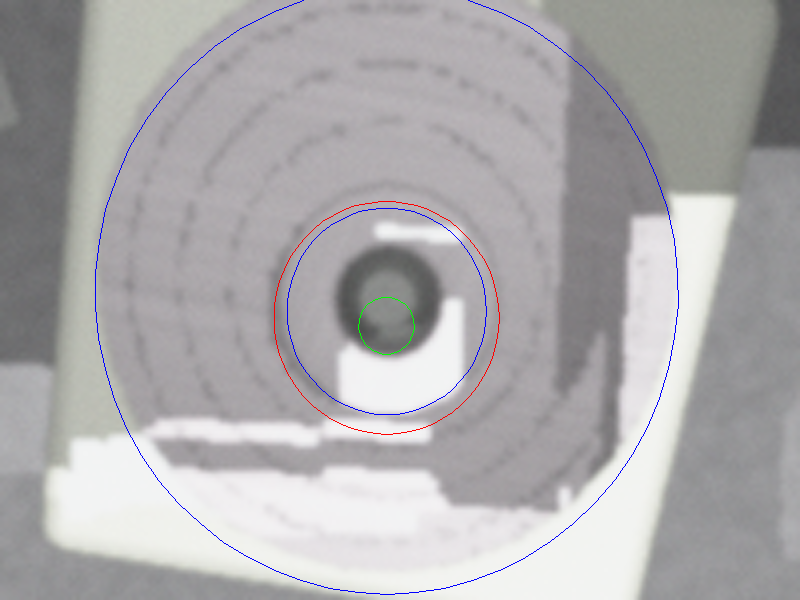

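The sleeve sits flat around the spindle (bore ring at ~388,303; overlay offset is common to the head and due to residual motion). On to the key.

```bash
python3 -m creep '[[[0,0.2,0,0,0],[0,0.2,0,0,0],[0,0.2,0,0,0],[0,0.2,0,0,0],[0,0.2,0,0,0],[0,0.2,0,0,0],[0,0.2,0,0,0],[0,0.2,0,0,0]]]';python3 -m creep '[[[0,0.2,0,0,0],[0,0.2,0,0,0],[0,0.2,0,0,0],[0,0.16,0,0,0],[0,0,0,0,0],[0,0,0,0,0],[0,0,0,0,0],[0,0,0,0,0]]]'; python3 look.py w7 key_axis key_pad
cat > kov.py <<'E'
import sys
from ov import *
from plant import telemetry
n,ax,ay,ang=sys.argv[1],*map(float,sys.argv[2:5])
o=telemetry.get_obs();c=(ax,ay);w=cv2.imread(f"pics/{n}.png")
d=np.array([np.cos(np.radians(ang)),np.sin(np.radians(ang))]);nn=np.array([-d[1],d[0]])
B=ov(w,mt,o,[(c,.019,.095,(255,255,0))],(220,40,420,190),4)
P=[np.r_[np.array(c)+d*r+nn*s,.093] for r,s in((.019,.006),(.062,.006),(.062,-.006),(.019,-.006))]
q=(proj(mt,np.array(P),o)-[220,40]+.5)*4;cv2.polylines(B,[q.astype(int)],True,(255,255,0),1)
cv2.imwrite(f"pics/k_{n}.png",B)
E
python3 kov.py w7 .592 .234 202
```

```text
clock: 13.02
tool_pos: [0.6615, 0.0832, 0.4072]
orientation: [180.0, 0.0, 180.0]
force: [1.2, -0.5, -0.5]
opening: 0.04
gripper_force: 0.0
clock: 13.68
tool_pos: [0.6624, 0.2326, 0.4067]
orientation: [-180.0, 0.0, 179.9]
force: [-0.5, -1.0, -0.2]
opening: 0.0002
gripper_force: 0.0
13.6833 [0.6624 0.2326 0.4067] [-1.8000e+02  1.0000e-02  1.7995e+02] [-0.52 -1.01 -0.16] [  35.2   23.     4.7    0.   -71.7 -125.3]
key_axis [316.  117.3] 0.82 [0.5919 0.2327 0.081 ]
mask key_axis [413.1   3.6] 264 0.83
mask key_axis [315.9 111.6] 10428 0.73
key_pad [300.1  70.3] 0.56 [0.5486 0.2177 0.081 ]
mask key_pad [300.1  72.9] 715 0.87
```

View pics/k_w7.png

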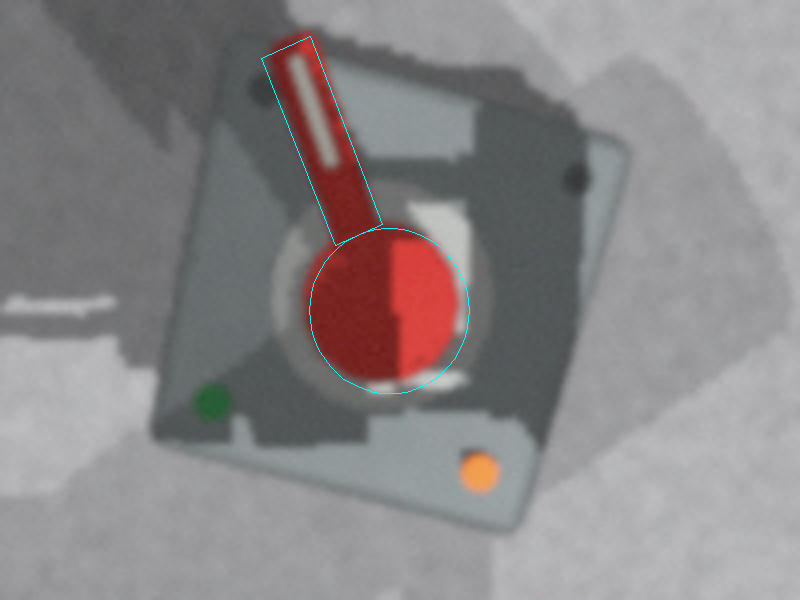

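Hub centre is at (382,302) versus drawn (389,311), so the axis is at about (0.590, 0.232) and the paddle angle about 200°. I'll turn the tool so its x points from paddle to hub (yaw 20°), which leaves joint 6 room. Then I'll straddle the paddle and sweep.

```bash
for i in 1 2 3; do :; done
python3 -m creep '[[[0,0,0,-0.079,0.45],[0,0,0,-0.079,0.45],[0,0,0,-0.079,0.45],[0,0,0,-0.079,0.45],[0,0,0,-0.079,0.45],[0,0,0,-0.079,0.45],[0,0,0,-0.079,0.45],[0,0,0,-0.079,0.45]]]' | head -3
python3 -m creep '[[[0,0,0,-0.079,0.45],[0,0,0,-0.079,0.45],[0,0,0,-0.079,0.45],[0,0,0,-0.079,0.45],[0,0,0,-0.079,0.45],[0,0,0,-0.079,0.45],[0,0,0,-0.079,0.45],[0,0,0,-0.079,0.45]]]' | head -3
python3 -m creep '[[[0,0,0,-0.079,0.45],[0,0,0,-0.079,0.45],[0,0,0,-0.079,0.45],[0,0,0,-0.079,0.45],[0,0,0,-0.079,0.45],[0,0,0,-0.079,0.45],[0,0,0,-0.079,0.45],[0,0,0,-0.079,0.45]]]' | head -3
python3 -m creep '[[[0,0,0,-0.079,0.45],[0,0,0,-0.079,0.45],[0,0,0,-0.079,0.45],[0,0,0,-0.079,0.45],[0,0,0,-0.01,0.45],[0,0,0,0,0.45],[0,0,0,0,0.45]]]'
python3 - <<'E'
from h import *
from plant import telemetry
o=telemetry.get_obs();R=Ro.from_euler("xyz",o["orientation"],degrees=True).as_matrix()
a=np.radians(200);T=np.array([.590+.045*np.cos(a),.2322+.045*np.sin(a),.246])
print(o["joint_pos"].round(1),R.T@(T-o["tool_pos"])/.2)
E
```

```text
clock: 14.65
tool_pos: [0.6627, 0.2334, 0.4063]
orientation: [180.0, 0.0, -122.8]
clock: 15.32
tool_pos: [0.6627, 0.2334, 0.4063]
orientation: [180.0, 0.0, -65.9]
clock: 15.98
tool_pos: [0.6627, 0.2334, 0.4063]
orientation: [180.0, -0.0, -9.0]
clock: 16.57
tool_pos: [0.6627, 0.2336, 0.4063]
orientation: [-180.0, 0.0, 19.7]
force: [-0.5, -0.4, -0.3]
opening: 0.0394
gripper_force: 0.0
[ 35.3  23.1   4.7  -0.  -71.6  74.5] [-0.56944315 -0.11506933  0.80130367]
```

```bash
python3 -m creep '[[[-0.14,-0.03,0.1,0,0.45],[-0.14,-0.03,0.1,0,0.45],[-0.14,-0.03,0.1,0,0.45],[-0.15,-0.025,0.1,0,0.45],[0,0,0.1,0,0.45],[0,0,0,0,0.45],[0,0,0,0,0.45],[0,0,0,0,0.45]]]'; python3 look.py w8 key_pad key_axis
sed -i 's/(220,40,420,190),4/(220,120,420,270),4/;s/\[220,40\]/[220,120]/' kov.py; python3 kov.py w8 .590 .2322 200
```

```text
clock: 17.23
tool_pos: [0.5488, 0.217, 0.3075]
orientation: [180.0, -0.1, 19.9]
force: [1.2, 0.2, 0.2]
opening: 0.0391
gripper_force: 0.0
17.2333 [0.5488 0.217  0.3075] [ 1.800e+02 -1.100e-01  1.992e+01] [1.18 0.16 0.22] [ 40.6  17.2 -17.8   0.  -54.9  69.3]
key_pad [316.2 225.2] 0.8 [0.5466 0.2172 0.081 ]
mask key_pad [316.1 223. ] 893 0.62
key_axis [318.3 166.9] 0.8 [0.5892 0.231  0.081 ]
mask key_axis [316.  154.9] 18976 0.8
mask key_axis [154.3 244.4] 3862 0.75
```

View pics/k_w8.png

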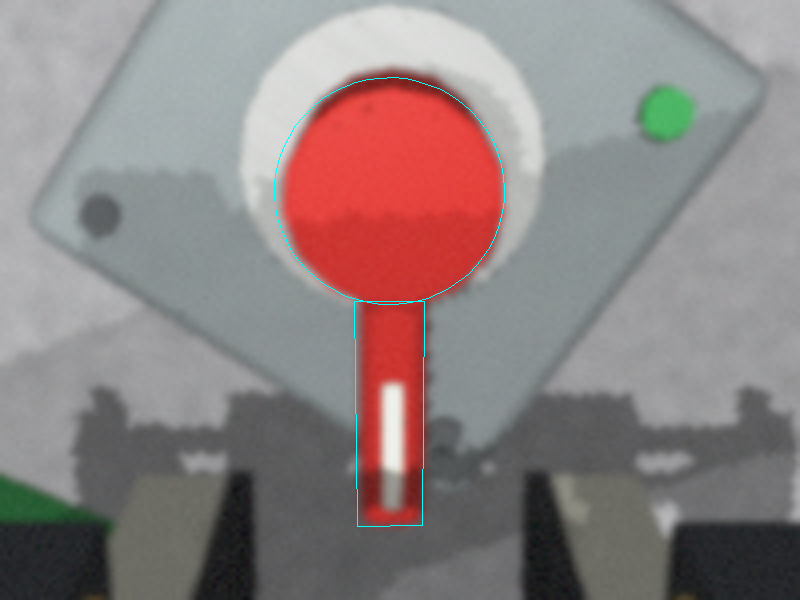

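The overlay is on the key: paddle at (390,410), midway between the fingers. Descend around it, then close the gap on the pushing side.

```bash
python3 -m creep '[[[-0.006,0,0.1,0,0.45],[0,0,0.1,0,0.45],[0,0,0.06,0,0.45],[0,0,0.05,0,0.45],[0,-0.03,0,0,0.45],[0,-0.03,0,0,0.45],[0,0,0,0,0.45],[0,0,0,0,0.45]]]'
cat > f.py <<'E'
from h import *
from plant import telemetry
o=telemetry.get_obs();R=Ro.from_euler("xyz",o["orientation"],degrees=True).as_matrix()
print("tool F",(R.T@o["force"]).round(1),"M",(R.T@o["moment"]).round(2))
v=o["tool_pos"][:2]-[.590,.2322];print("r",np.hypot(*v).round(4),"ang",np.degrees(np.arctan2(v[1],v[0]))%360,"yaw",o["orientation"][2],"q6",o["joint_pos"][5].round(1))
E
python3 f.py
```

```text
clock: 18.2
tool_pos: [0.5426, 0.2281, 0.2453]
orientation: [-180.0, -0.1, 20.0]
force: [0.2, -0.7, 0.1]
opening: 0.0395
gripper_force: 0.0
tool F [-0.1  0.7 -0.1] M [-0.07 -0.18 -0.01]
r 0.0475 ang 184.90694648620533 yaw 20.03275149406113 q6 68.2
```

```bash
python3 -m creep '[[[0.0054,-0.0177,0,0.05,0.45],[0.0054,-0.0177,0,0.05,0.45],[0.0054,-0.0177,0,0.05,0.45],[0.0054,-0.0177,0,0.05,0.45],[0.0054,-0.0177,0,0.05,0.45],[0.0054,-0.0177,0,0.05,0.45],[0.0054,-0.0177,0,0.05,0.45],[0.0054,-0.0177,0,0.05,0.45]]]'; python3 f.py; python3 -m creep '[[[0.0027,-0.0088,0,0.025,0.45],[0.0027,-0.0088,0,0.025,0.45],[0,0,0,0,0.45],[0,0,0,0,0.45]]]'; python3 f.py
```

```text
clock: 18.87
tool_pos: [0.5491, 0.2559, 0.2453]
orientation: [-180.0, -0.1, -16.2]
force: [0.9, -2.4, 0.0]
opening: 0.0396
gripper_force: 0.7
tool F [ 1.5  2.  -0. ] M [-0.66  0.24 -0.02]
r 0.0472 ang 149.9305532093018 yaw -16.229370090186446 q6 30.3
clock: 19.2
tool_pos: [0.551, 0.2587, 0.245]
orientation: [-180.0, -0.0, -20.4]
force: [-0.5, -1.1, 0.6]
opening: 0.0396
gripper_force: 0.6
tool F [-0.1  1.2 -0.6] M [-0.61  0.05 -0.09]
r 0.0471 ang 145.7604970391817 yaw -20.44532127795199 q6 26.0
```

```bash
python3 -m creep '[[[0.0022,-0.0071,0,0.02,0.45],[0.0022,-0.0071,0,0.02,0.45],[0.0022,-0.0071,0,0.02,0.45],[0.0022,-0.0071,0,0.02,0.45],[0.0022,-0.0071,0,0.02,0.45],[0,0,0,0,0.45],[0,0,0,0,0.45]]]'; python3 f.py
```

```text
clock: 19.78
tool_pos: [0.5557, 0.2641, 0.2445]
orientation: [180.0, 0.0, -29.4]
force: [-0.1, -1.8, 1.1]
opening: 0.0396
gripper_force: 0.8
tool F [ 0.8  1.6 -1.1] M [-0.71 -0.    0.01]
r 0.0469 ang 137.0337207429646 yaw -29.420323859110127 q6 17.0
```

```bash
for a in 1; do :; done; python3 -m creep '[[[0.0022,-0.0071,0,0.02,0.45],[0,0,0,0,0.45]]]'; python3 f.py;python3 -m creep '[[[0.0022,-0.0071,0,0.02,0.45],[0,0,0,0,0.45]]]'; python3 f.py
```

```text
clock: 19.95
tool_pos: [0.5569, 0.2653, 0.2445]
orientation: [-180.0, -0.0, -31.3]
force: [-0.6, -1.1, 1.5]
opening: 0.0395
gripper_force: 0.8
tool F [ 0.1  1.2 -1.5] M [-0.66 -0.16 -0.05]
r 0.0468 ang 134.96521184234152 yaw -31.31672343877065 q6 15.1
clock: 20.12
tool_pos: [0.558, 0.2663, 0.2443]
orientation: [-180.0, 0.0, -33.1]
force: [-0.4, -0.7, 0.3]
opening: 0.0396
gripper_force: 0.8
tool F [ 0.1  0.8 -0.3] M [-0.71 -0.14  0.06]
r 0.0468 ang 133.1395056408959 yaw -33.098760184899824 q6 13.3
```

```bash
python3 -m creep '[[[0.0022,-0.0071,0,0.02,0.45],[0,0,0,0,0.45]]]' >/dev/null; python3 f.py;python3 -m creep '[[[0.0022,-0.0071,0,0.02,0.45],[0,0,0,0,0.45]]]'|tail -2; python3 f.py
```

```text
tool F [ 0.4  1.  -0.4] M [-0.67 -0.16 -0.02]
r 0.0467 ang 131.31665956581375 yaw -34.89035749864711 q6 11.5
opening: 0.0397
gripper_force: 0.8
tool F [-0.3  0.7 -0.8] M [-0.67 -0.09  0.03]
r 0.0467 ang 129.4515826605772 yaw -36.679072822351294 q6 9.8
```

```bash
python3 -m creep '[[[0.0022,-0.0071,0,0.02,0.45],[0,0,0,0,0.45]]]' |tail -2; python3 f.py
```

```text
opening: 0.0395
gripper_force: 0.9
tool F [ 1.2  1.1 -0.3] M [-0.73 -0.13 -0.01]
r 0.0466 ang 127.59797676040094 yaw -38.4743204687152 q6 8.0
```

```bash
python3 -m creep '[[[0.0022,-0.0071,0,0.02,0.45],[0,0,0,0,0.45]]]' |tail -2; python3 f.py
```

```text
opening: 0.0394
gripper_force: 0.9
tool F [-0.8  0.4 -0.7] M [-0.68 -0.18  0.01]
r 0.0466 ang 125.80217292983129 yaw -40.27257752254882 q6 6.2
```

```bash
python3 -m creep '[[[0.0022,-0.0071,0,0.02,0.45],[0,0,0,0,0.45]]]' |tail -2; python3 f.py
```

```text
opening: 0.0395
gripper_force: 0.9
tool F [ 0.1  1.9 -1.2] M [-0.71 -0.23 -0.03]
r 0.0465 ang 123.94967107088634 yaw -42.07001353799122 q6 4.4
```

```bash
python3 -m creep '[[[0.0022,-0.0071,0,0.02,0.45],[0,0,0,0,0.45]]]' |tail -2; python3 f.py
```

```text
opening: 0.0395
gripper_force: 0.9
tool F [0.6 1.9 0.2] M [-0.74 -0.21 -0.04]
r 0.0465 ang 122.15830164214431 yaw -43.865452641598345 q6 2.7
```

```bash
python3 -m creep '[[[0.0011,-0.0036,0,0.01,0.45],[0,0,0,0,0.45]]]' |tail -2; python3 f.py
```

```text
opening: 0.0397
gripper_force: 1.0
tool F [-0.7  1.2 -0.6] M [-0.83 -0.25  0.  ]
r 0.0464 ang 121.27975237060235 yaw -44.79803791692537 q6 1.8
```

```bash
python3 -m creep '[[[0.0011,-0.0036,0,0.01,0.45],[0,0,0,0,0.45]]]' |tail -2; python3 f.py
```

```text
opening: 0.0397
gripper_force: 1.4
tool F [-0.6  2.7 -0.4] M [-1.18 -0.3  -0.05]
r 0.0463 ang 120.53410936854524 yaw -45.76246940653445 q6 0.8
```

The stop is felt (moment rising). Press a little further, toward about 10 N.

```bash
python3 -m creep '[[[0.0011,-0.0036,0,0.01,0.45],[0,0,0,0,0.45]]]' |tail -2; python3 f.py
```

```text
opening: 0.0394
gripper_force: 2.0
tool F [-0.3  4.  -1.4] M [-1.65 -0.41 -0.01]
r 0.0463 ang 119.71975515802451 yaw -46.684883611550745 q6 -0.1
```

```bash
python3 -m creep '[[[0.0011,-0.0036,0,0.01,0.45],[0,0,0,0,0.45]]]' |tail -2; python3 f.py
```

```text
opening: 0.0396
gripper_force: 2.6
tool F [-1.3  5.1 -2.7] M [-2.09 -0.5  -0.05]
r 0.0462 ang 118.95247722820429 yaw -47.60787031152356 q6 -1.0
```

```bash
python3 -m creep '[[[0.0011,-0.0036,0,0.01,0.45],[0,0,0,0,0.45],[0,0,0,0,0.45]]]' |tail -2; python3 f.py
```

```text
opening: 0.0389
gripper_force: 3.1
tool F [-0.8  6.5 -3. ] M [-2.44 -0.38 -0.04]
r 0.046 ang 118.32836221330825 yaw -48.4669532948992 q6 -1.8
```

```bash
python3 -m creep '[[[0,0,0,0,0.45],[0,0,0,0,0.45],[0,0,0,0,0.45],[0,0,0,0,0.45],[0,0,0,0,0.45],[0,0,0,0,0.45],[0,0,0,0,0.45],[0,0,0,0,0.45]]]' |tail -2; python3 f.py
```

```text
opening: 0.0394
gripper_force: 3.1
tool F [-1.3  6.4 -2.5] M [-2.46 -0.4  -0.02]
r 0.046 ang 118.32225485580454 yaw -48.46043814855877 q6 -1.8
```

```bash
python3 -m creep '[[[0.001,-0.003,0,0.008,0.45],[0,0,0,0,0.45],[0,0,0,0,0.45],[0,0,0,0,0.45],[0,0,0,0,0.45],[0,0,0,0,0.45],[0,0,0,0,0.45],[0,0,0,0,0.45]]]' |tail -2; python3 f.py;  python3 -m creep '[[[0,0,0,0,0.45],[0,0,0,0,0.45],[0,0,0,0,0.45],[0,0,0,0,0.45],[0,0,0,0,0.45],[0,0,0,0,0.45],[0,0,0,0,0.45],[0,0,0,0,0.45]]]' |tail -2; python3 f.py
```

```text
opening: 0.0399
gripper_force: 3.5
tool F [-0.7  7.4 -3.3] M [-2.7  -0.45 -0.04]
r 0.0459 ang 117.82469356621459 yaw -49.18305468934183 q6 -2.5
opening: 0.0396
gripper_force: 3.5
tool F [-1.   7.  -3.6] M [-2.73 -0.52 -0.03]
r 0.046 ang 117.80831917345152 yaw -49.18244783538853 q6 -2.5
```

Held well over a second. Swing back with the key, recentre, and lift.

```bash
python3 -m creep '[[[-0.004,0.0177,0,-0.05,0.45],[-0.004,0.0177,0,-0.05,0.45],[-0.004,0.0177,0,-0.05,0.45],[-0.004,0.0177,0,-0.05,0.45],[-0.004,0.0177,0,-0.05,0.45],[-0.004,0.0177,0,-0.05,0.45],[-0.004,0.0177,0,-0.05,0.45],[-0.004,0.0177,0,-0.05,0.45]]]' |tail -2; python3 f.py
python3 -m creep '[[[-0.004,0.0177,0,-0.05,0.45],[-0.004,0.0177,0,-0.05,0.45],[-0.004,0.0177,0,-0.05,0.45],[-0.004,0.0177,0,-0.05,0.45],[-0.004,0.0177,0,-0.05,0.45],[-0.004,0.0177,0,-0.05,0.45],[-0.004,0.0177,0,-0.05,0.45],[0,0.03,0,-0.019,0.45]]]' |tail -2; python3 -m creep '[[[0,0.03,0,0,0.45],[0,0,0,0,0.45],[0,0,0,0,0.45],[0,0,0,0,0.45]]]'; python3 f.py
```

```text
opening: 0.0395
gripper_force: 0.6
tool F [-1.2  0.6  0. ] M [-0.61 -0.48  0.06]
r 0.0465 ang 152.16474110069655 yaw -12.936096341422626 q6 33.7
opening: 0.039
gripper_force: 0.0
clock: 25.7
tool_pos: [0.5475, 0.2181, 0.2444]
orientation: [-180.0, -0.0, 20.0]
force: [0.6, -0.4, 0.1]
opening: 0.0394
gripper_force: 0.0
tool F [ 0.4  0.6 -0.1] M [-0.07 -0.2   0.02]
r 0.0448 ang 198.39671775668597 yaw 20.001891763573777 q6 69.3
```

```bash
python3 -m creep '[[[0,0,-0.06,0,0.45],[0,0,-0.1,0,0.45],[0,0,-0.15,0,0.45],[0,0,-0.15,0,0.45],[0,0,-0.1,0,0.45],[0,0,0,0,0.45],[0,0,0,0,0.45],[0,0,0,0,0.45]]]'
python3 look.py w9 key_pad key_axis
python3 - <<'E'
import cv2,numpy as np
from plant import snapshot
a=cv2.imread("pics/w9.png")[90:290,160:480];b=snapshot("top")["frame"][100:220,180:520,::-1]
cv2.imwrite("pics/fin.png",np.vstack([cv2.resize(a,(640,300)),cv2.resize(b,(640,226))]))
E
```

```text
clock: 26.37
tool_pos: [0.5469, 0.2179, 0.3558]
orientation: [-180.0, 0.0, 20.0]
force: [0.5, -0.3, -0.9]
opening: 0.0396
gripper_force: 0.0
26.3667 [0.5469 0.2179 0.3558] [-1.7998e+02  2.0000e-02  2.0040e+01] [ 0.47 -0.28 -0.85] [ 40.7  14.6 -14.5  -0.  -60.9  69.3]
key_pad [319.3 203.1] 0.62 [0.5464 0.2159 0.081 ]
mask key_pad [316.7 199.6] 601 0.58
key_axis [322.5 152.5] 0.57 [0.5906 0.2292 0.081 ]
mask key_axis [320.2 144.8] 13386 0.97
mask key_axis [195.1 232.5] 4173 0.92
```

View pics/fin.png

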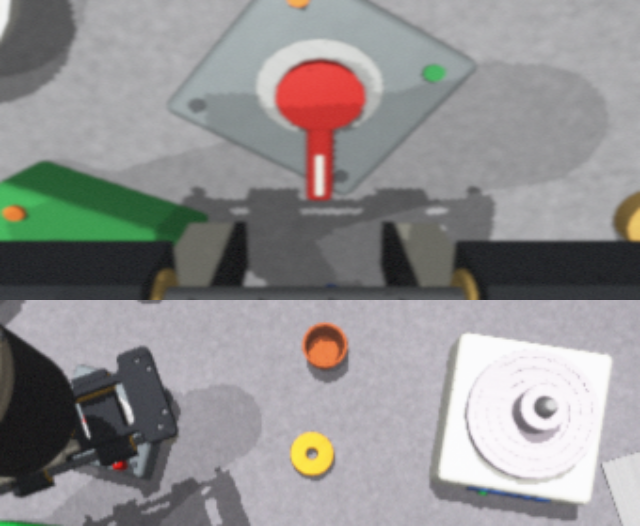

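The key is back at its rest direction (paddle straight down at 318,170), the sleeve is seated around the spindle (545,408), and the band and pot have not moved. Hand in.

```bash
python3 -c "
from plant import workorder;print(workorder.close_job())"
```

```text
the job is handed in; nothing more can be done
None
```

The job is handed in, with no verdict shown: the sleeve sits flat on the wheel head and is let go, the key was held against its stop for over a second at an estimated 7–11 N and looks back at rest in the last picture, and the band and pot were not touched.

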